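# Fetch the bobbin box from behind the jars

### The arm

A 6-joint arm with a two-finger parallel gripper is mounted at the origin on the work surface. World frame = base frame: x ahead of the robot, y to its left, z up, the work surface at z = 0. Lengths are in m, angles in rad, forces in N, time in s.
With the tool pointing down it reaches from about 0.4 to 0.925 m from the base axis. Payload 3.4 kg.
Tool frame: the origin (TCP) lies between the finger pads; the fingertips stand robot.tip_extent ahead of it and the grasp point (between the pads) lies 6 mm ahead of it (robot.tip_extent is the distance from the TCP to the fingertips, in m); z points along the fingers, y is the line along which they close (so a half turn about z gives the same grasp; the last joint's range is limited). The gripper opens to 85 mm and grips with 20 to 120 N. Pads are 22 mm wide; open, the fingers measure 114 mm over their backs; the gripper's body (76 mm by 85 mm) begins 54 mm behind the grasp point. The pads swing forward as they close: fully open they stand 13 mm farther back than shut.
Start: joints at [-1.284, 0.307, 1.506, -0, 1.328, -0.073], TCP at [0.203, -0.538, 0.256] pointing down, gripper open.
Joint ranges: [-3.12, 3.12], [-1.05, 2.28], [0.14, 2.33], [-1.42, 4.57], [0.1, 2.73], [-2.68, 2.68]. Speed limits (rad/s): [2.57, 2.57, 3.14, 3.14, 3.14, 3.14].

### API

Orientations are given as a unit quaternion [w, x, y, z].
In Python, from rig import robot gives the robot as it stands.
- The arm moves only by the shell command python3 -m handwheel 'ROWS' [FORCE]. ROWS is JSON, one flat list of numbers, 7 for each row, row after row: the shift along the world's x, y, z as a fraction of full scale, then the turn, a rotation vector about the world's x, y, z as a fraction of full scale, then the closure, from 0 (fully open) to 1 (shut). A call has 1 to 5 rows; each row shifts and turns the commanded pose from where the row before left it; what a row does not reach is not made up. Full scale, the value 1, is 120 mm for a shift and 360 degrees for a turn. A row lasts 1/10 s, in which the tool goes at most 50 mm and 8.59 degrees, less where a joint would pass 70% of its speed; a pose out of reach is approached as far as the arm can. A call with a number of a shift or a turn outside -1 to 1 is refused whole. A call with a gripper value outside its range is refused whole. The fingers move at their own pace and stop on an object; FORCE is the grip in N (left out, the last holds). Time passes only in rows, so rows that do not move let the fingers close. It gives the time, the measured TCP pose, the force, the opening and the grip force at its end, in the units of the state.
- robot.read_state(): the state, without advancing time (a new reading comes with each control period).
- robot.get_image(name): name is "side" or "top"; returns a dict with "image" (420x560x3 uint8, red, green, blue), "fx", "fy", "cx", "cy" (pixels), "xyz" and "attitude" of the camera in the world. Camera axes: x right, y down, z forward; pixel columns grow to the right and rows downward; lengths in m; the calibration is good to about 2 mm. A picture is of the moment at which its call begins. There is no depth.
- robot.hand_in(): hands the job in; it is judged then, once.
Trained networks look in the newest picture that a camera, given by its name, has taken for a name from the list of things; names that differ only in an ending like _2 or _b are one class to them, and where a whole thing is asked for, a point or a joint stands for the part that bears it (a point fixed in the world has none). Each returns a list of dicts, best first, with "confidence" (0 to 1); they miss things now and then, are a little off and sometimes report something else, mostly with a low value. They report only what shows in the picture. A call takes as long as a camera call. They do not tell look-alikes from the thing itself.
- robot.masks_of(label, camera): "region" (420x560 bool, what is visible of it).
- robot.spot_point(label, camera): "position" ([x, y, z] in m, in world coordinates, good to about 4 mm: a listed point, or the origin of a listed thing).
The state is a dict: "time_s": time; "joint_pos": joint angles; "joint_vel": joint speeds; "tau": joint torques, N m; "ee_pos": TCP position; "ee_rot": TCP orientation; "wrist_force": force on the tool from outside, world axes, zero at the start; "wrist_torque": the same for the moment, N m; "grip_width": finger opening in m; "finger_force": force on a finger pad.
Only numpy, scipy, OpenCV 4.12 (cv2) and the standard library are available. Lean on these libraries where they do the work, as an engineer would, in place of code of your own. Each camera call takes 0.05 s, during which the arm holds its last target. There are 200 camera calls.

### The job

I need the bobbin box that lies at the back of the wooden supply tray, but the button jar, the square tin and the glue bottle stand close in front of it: first stand all three of them aside on the cutting mat, then lay the bobbin box flat inside the white work tray. Finally stand the jar, the tin and the bottle back in the supply tray, each upright on the very spot it came from. Set everything down without dropping it or tipping it over, and leave the thread spool and the tape measure where they are.

Things in the scene. Friction and masses are not known exactly. Their poses are not given: they have to be found in the camera images.
- button_jar: Round glass jar full of buttons with a flat steel lid: a cylinder 62 mm in diameter, 100 mm high, 0.2 to 0.45 kg. Stands in the front row of the supply tray at the start (which of the three spots varies). Origin: centre of its underside; z up.
- square_tin: Plain square metal tin with a lid, 56 x 56 mm, 90 mm high, 0.14 to 0.3 kg. Stands in the front row of the supply tray at the start. Origin: centre of its underside; x and y are square to its sides, z up.
- glue_bottle: White round glue bottle: body 52 mm in diameter up to 84 mm above its foot, then a shoulder and a narrow grey nozzle up to 112 mm; 0.1 to 0.25 kg. Stands in the front row of the supply tray at the start. Origin: centre of its underside; z up.
- bobbin_box: Flat oblong box with a clear lid and a row of five bobbins inside: 46 mm along its x, 130 mm along its y, 34 mm high. Lies in the supply tray behind the front row (farther from the robot), with a gap of 5 to 25 mm between, too little for a gripper while they stand there; nothing but the back wall is behind it. Origin: centre of its underside.
- supply_tray: Fixed open wooden tray, 182 mm along its x and 246 mm along its y; floor 6 mm thick, four walls 8 mm thick whose tops are 30 mm above the table. Its front faces its own -x. The three things stand in a row along its y on the side of -x, about 46 mm before its centre line and 68 mm apart, the bobbin box about 20 mm behind its centre line. Origin: centre of its underside, on the table.
- cutting_mat: Fixed dark flat cutting mat with a grid of thin lines, 240 mm along its x, 200 mm along its y, 3 mm thick: the place to stand the things aside. The tape measure lies near its corner at +x, +y. Origin: centre of its underside, on the table.
- work_tray: Fixed shallow white tray, outside 92 mm along its x and 173 mm along its y, inside 84 x 165 mm; floor 3 mm thick, lip 4 mm thick whose top is 11 mm above the table. Empty at the start; the bobbin box fits into it lengthwise. Origin: centre of its underside, on the table.
- thread_spool: Small wooden spool of grey thread, 28 mm in diameter, 40 mm high, standing in the back left corner of the supply tray (its +x, +y corner), some 10 mm or more beyond the end of the bobbin box. To be left where it is. Origin: centre of its underside.
- tape_measure: Round white tape measure case, 52 mm in diameter, 16 mm high, lying on the cutting mat near its +x, +y corner. To be left where it is. Origin: centre of its underside.
There are look-alikes about, which are no part of the job. Of the things that look like the bobbin_box, the larger one is meant.

How it is judged:
On the way, in this order (a step that is already met when the one before it is completed fails the run):
1. the jar, the tin and the bottle all stand on the cutting mat at once, upright and released (x of button_jar in the frame of cutting_mat between -0.12 and 0.12 m and y of button_jar in the frame of cutting_mat between -0.1 and 0.1 m and z of each of button_jar, square_tin, glue_bottle in the frame of cutting_mat below 0.008 m and angle between each of button_jar, square_tin, glue_bottle's own z axis and vertical below 0.1 rad and linear speed of each of button_jar, square_tin, glue_bottle below 0.02 m/s and contact force between the fingers and button_jar below 0.05 N and x of square_tin in the frame of cutting_mat between -0.12 and 0.12 m and y of square_tin in the frame of cutting_mat between -0.1 and 0.1 m and contact force between the fingers and square_tin below 0.05 N and x of glue_bottle in the frame of cutting_mat between -0.12 and 0.12 m and y of glue_bottle in the frame of cutting_mat between -0.1 and 0.1 m and contact force between the fingers and glue_bottle below 0.05 N), for 0.2 s.
2. the bobbin box lies flat inside the work tray, released (x of bobbin_box in the frame of work_tray between -0.021 and 0.021 m and y of bobbin_box in the frame of work_tray between -0.021 and 0.021 m and z of bobbin_box in the frame of work_tray below 0.007 m and angle between bobbin_box's own z axis and vertical below 0.06 rad and linear speed of bobbin_box below 0.02 m/s and contact force between the fingers and bobbin_box below 0.05 N), for 0.2 s.
At the end, for the whole second after the job is handed in: The bobbin box lies flat on the floor of the work tray (its centre within 21 mm of the tray centre along each tray axis, tilt under 0.06 rad); jar, tin and bottle each stand upright (0.06 rad) within 15 mm of where they stood at the start; all are released and at rest (all of step 2 and distance of each of button_jar, square_tin, glue_bottle from where it was at the start of the episode below 0.015 m and angle between each of button_jar, square_tin, glue_bottle's own z axis and vertical below 0.06 rad and linear speed of each of button_jar, square_tin, glue_bottle below 0.02 m/s and contact force between the fingers and button_jar below 0.05 N and contact force between the fingers and square_tin below 0.05 N and contact force between the fingers and glue_bottle below 0.05 N); the robot touches nothing.
It fails at once if the jar, the tin, the bottle or the bobbin box is tipped over (tilted by 0.6 rad) (angle between any of button_jar, square_tin, glue_bottle, bobbin_box's own z axis and vertical above 0.6 rad).
It fails at once if the jar, the tin, the bottle or the bobbin box is dropped (it falls faster than 0.6 m/s, let go more than about 18 mm up) or knocked away at that speed ((linear speed of button_jar above 0.6 m/s and contact force between the fingers and button_jar below 0.05 N) or (linear speed of square_tin above 0.6 m/s and contact force between the fingers and square_tin below 0.05 N) or (linear speed of glue_bottle above 0.6 m/s and contact force between the fingers and glue_bottle below 0.05 N) or (linear speed of bobbin_box above 0.6 m/s and contact force between the fingers and bobbin_box below 0.05 N)).
It fails at once if the thread spool is moved by more than 15 mm or knocked over (distance of thread_spool from where it was at the start of the episode above 0.015 m or angle between thread_spool's own z axis and vertical above 0.5 rad).
It fails at once if the tape measure is moved by more than 15 mm or knocked over (distance of tape_measure from where it was at the start of the episode above 0.015 m or angle between tape_measure's own z axis and vertical above 0.5 rad).
It also fails if it takes over 141 s, if anything falls off the work surface, if the arm or the gripper's body presses on something with over 40 N, if the wrist force passes 120 N, or if a joint passes its speed limit or range.

## Working session

There is one attempt and no reset: what is moved stays moved. The work goes in short steps, Python scripts to look and compute and a shell command to move; the robot and the scene stay as the last step left them, time stands still between calls to the robot, and variables do not carry over. Pictures are saved under pics/ and viewed, at most 14 in all, crops included, and the job is handed in when it is done.

```bash
ls; mkdir -p pics; python3 - <<'E'
from rig import robot
import cv2
print(robot.read_state(), robot.tip_extent)
for c in ["top","side"]:
    d=robot.get_image(c); cv2.imwrite(f"pics/{c}0.png",d["image"][:,:,::-1])
    print(c,{k:v for k,v in d.items() if k!="image"})
    for l in ["button_jar","square_tin","glue_bottle","bobbin_box","supply_tray","cutting_mat","work_tray","thread_spool","tape_measure"]:
        print(l,[(round(r["confidence"],2),[round(float(x),3) for x in r["position"]]) for r in robot.spot_point(l,c)])
E
```

```text
pics
{'time_s': 0.0, 'joint_pos': array([-1.28352833e+00,  3.07564088e-01,  1.50767143e+00,  1.34605184e-06,
        1.32841026e+00, -7.35112240e-02]), 'joint_vel': array([-0.00092679,  0.00143623,  0.00048443, -0.00055055,  0.0009385 ,
        0.00134691]), 'tau': array([ 1.25548144e-05, -4.57550919e+01, -2.51917183e+01,  8.09415860e-05,
        1.33850935e-02, -5.21722356e-06]), 'ee_pos': array([ 0.20276367, -0.53736821,  0.25538684]), 'ee_rot': array([-1.02077249e-03,  9.83773377e-01,  1.79412622e-01, -1.08858900e-04]), 'wrist_force': array([-0.70379954,  0.70338974, -0.0498613 ]), 'wrist_torque': array([-0.01166637, -0.00550546, -0.01097108]), 'finger_force': 0.0, 'grip_width': 0.08543223151106911} 0.025
top {'fx': 405.3645759782317, 'fy': 405.3645759782317, 'cx': 281.29012959728567, 'cy': 207.34415071365922, 'xyz': array([ 0.41069785, -0.00214605,  0.99666845]), 'attitude': array([ 0.02451329, -0.70313068,  0.70993208, -0.03166681])}
button_jar [(0.93, [0.473, -0.392, 0.008]), (0.36, [0.598, -0.251, 0.002])]
square_tin []
glue_bottle [(0.64, [0.494, -0.261, 0.007])]
bobbin_box [
[... 308 characters left out ...]
.011])]
side {'fx': 545.4057696864504, 'fy': 545.4057696864504, 'cx': 283.8170486138424, 'cy': 199.08990723831712, 'xyz': array([-0.26830262,  0.90174159,  0.9430199 ]), 'attitude': array([ 0.15377704, -0.30609808,  0.84317187, -0.41438844])}
button_jar [(0.75, [0.473, -0.391, 0.002])]
square_tin [(0.85, [0.479, -0.324, 0.005])]
glue_bottle [(0.64, [0.501, -0.259, 0.006])]
bobbin_box [(0.64, [0.551, -0.349, 0.003])]
supply_tray [(0.74, [0.53, -0.33, 0.001]), (0.73, [0.474, -0.389, 0.002])]
cutting_mat [(0.77, [0.5, 0.31, -0.003]), (0.22, [0.478, -0.324, 0.004])]
work_tray [(0.86, [0.55, 0.012, 0.002])]
thread_spool [(0.52, [0.594, -0.252, 0.004])]
tape_measure [(0.72, [0.578, 0.392, 0.002])]
```

View pics/top0.png

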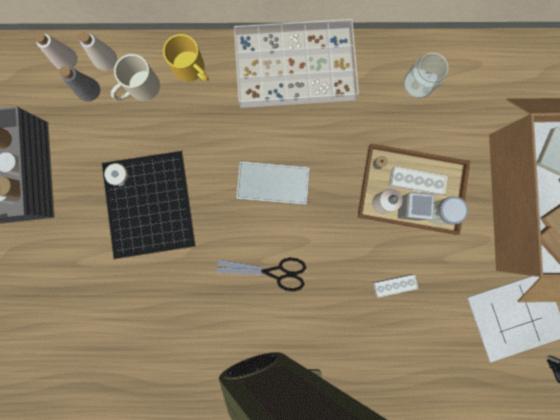

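View pics/side0.png

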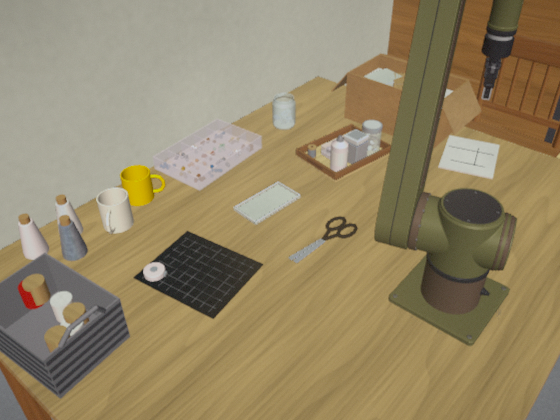

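The top view shows the supply tray at about px (414,189), turned a few degrees, with the bottle (388,200), tin (421,206) and jar (453,210) in the front row. The large bobbin box is at (418,181), and the small look-alike lies outside at (396,286). The work tray is at (273,183), and the mat at (148,205) with the tape measure at (116,175). I'll refine the positions and yaws from the masks.

```bash
cat > h.py <<'E'
from rig import robot
import numpy as np, cv2
from scipy.spatial.transform import Rotation as R
def pix2w(d,uv,z):
    uv=np.atleast_2d(uv).astype(float)
    q=d["attitude"]; r=R.from_quat([q[1],q[2],q[3],q[0]])
    v=r.apply(np.c_[(uv[:,0]-d["cx"])/d["fx"],(uv[:,1]-d["cy"])/d["fy"],np.ones(len(uv))])
    return d["xyz"]+v*((z-d["xyz"][2])/v[:,2])[:,None]
def rects(label,z,cam="top"):
    d=robot.get_image(cam); out=[]
    for m in robot.masks_of(label,cam):
        ys,xs=np.nonzero(m["region"])
        p=pix2w(d,np.c_[xs,ys],z)[:,:2]
        (c,s,a)=cv2.minAreaRect((p*1000).astype(np.float32))
        out.append((round(m["confidence"],2),np.round(c,1),np.round(s,1),round(a,1)))
    return out
def st():
    s=robot.read_state(); q=s["ee_rot"]; M=R.from_quat([q[1],q[2],q[3],q[0]]).as_matrix()
    return s["ee_pos"], np.degrees(np.arctan2(M[1,0],M[0,0])), np.degrees(np.arctan2(M[1,1],M[0,1])),M[:,2]
E
python3 - <<'E'
from h import *
for l,z in [("supply_tray",.03),("work_tray",.011),("cutting_mat",.003),("bobbin_box",.04),("button_jar",.106),("square_tin",.096),("glue_bottle",.06)]:
    print(l,rects(l,z))
print(st())
E
```

```text
supply_tray [(0.85, array([ 529.6, -330.6]), array([252.2, 186.1]), 79.3)]
work_tray [(0.62, array([550.2,   7.5]), array([172.7,  92.7]), 84.7)]
cutting_mat [(0.84, array([500.7, 314.4]), array([242.1, 201.2]), 8.2)]
bobbin_box [(0.92, array([ 302.3, -277.7]), array([ 40.2, 102.5]), 10.4), (0.87, array([ 547.9, -340.3]), array([136.1,  52.2]), 80.3)]
button_jar [(0.91, array([ 471.3, -381.1]), array([87.4, 59.9]), 89.4)]
square_tin [(0.73, array([ 482.7, -312. ]), array([79.9, 58.4]), 89.5)]
glue_bottle [(0.76, array([ 497.6, -258.9]), array([52.9, 76.8]), 25.9)]
(array([ 0.20297302, -0.53796779,  0.2563099 ]), np.float64(20.671836314124793), np.float64(-69.32816364500063), array([ 7.30345037e-06,  3.94714640e-05, -9.99999999e-01]))
```

```bash
python3 -m handwheel '[0.245,0.2325,0,0,0,0.0163,0,0.245,0.2325,0,0,0,0.0163,0,0.245,0.2325,0,0,0,0.0163,0,0.245,0.2325,0,0,0,0.0163,0,0.245,0.2325,0,0,0,0.0163,0]' 40
python3 -m handwheel '[0.245,0.2325,0,0,0,0.0163,0,0.245,0.2325,0,0,0,0.0163,0,0.245,0.2325,0,0,0,0.0163,0,0.245,0.2325,0,0,0,0.0163,0,0.245,0.2325,0,0,0,0.0163,0]'
python3 -m handwheel '[0,0,0,0,0,0,0,0,0,0,0,0,0,0,0,0,0,0,0,0,0]'
python3 -c "from h import *;print(st(),robot.read_state()['joint_pos'])"
```

```text
time_s: 2.2
ee_pos: [0.3509, -0.3974, 0.2565]
ee_rot: [0.0, 0.905, 0.424, 0.0]
wrist_force: [0.1, -0.9, 0.1]
grip_width: 0.0853
finger_force: 0.0
time_s: 2.7
ee_pos: [0.4981, -0.2577, 0.2565]
ee_rot: [0.0, 0.768, 0.64, 0.0]
wrist_force: [0.3, -0.1, 0.6]
grip_width: 0.0854
finger_force: 0.0
time_s: 3.0
ee_pos: [0.4964, -0.2594, 0.2562]
ee_rot: [-0.0, 0.77, 0.638, -0.0]
wrist_force: [0.7, 0.8, -0.1]
grip_width: 0.0854
finger_force: 0.0
(array([ 0.49636929, -0.25938111,  0.2561881 ]), np.float64(79.30589134457958), np.float64(-10.694122487341213), array([-7.28523234e-04, -2.27075863e-04, -9.99999709e-01])) [-5.56592907e-01  2.86393850e-01  1.53734029e+00 -5.96585430e-04
  1.31835715e+00 -3.69796229e-01]
```

```bash
python3 -m handwheel '[0,0,-0.35,0,0,0,0,0,0,-0.35,0,0,0,0,0,0,-0.35,0,0,0,0,0,0,-0.27,0,0,0,0,0,0,-0.15,0,0,0,0]'
python3 -m handwheel '[0,0,0,0,0,0,0,0,0,0,0,0,0,1,0,0,0,0,0,0,1,0,0,0,0,0,0,1,0,0,0,0,0,0,1]' 40
python3 -m handwheel '[0,0,0,0,0,0,1,0,0,0,0,0,0,1,0,0,0,0,0,0,1,0,0,0,0,0,0,1,0,0,0,0,0,0,1]'
python3 -c "
from h import *;import cv2
d=robot.get_image('side');cv2.imwrite('pics/s1.png',cv2.resize(d['image'][60:260,250:450,::-1],(600,600)));print(st())"
```

```text
time_s: 3.5
ee_pos: [0.4941, -0.2594, 0.0771]
ee_rot: [-0.002, 0.771, 0.637, -0.001]
wrist_force: [0.1, 0.0, -0.1]
grip_width: 0.0853
finger_force: 0.0
time_s: 4.0
ee_pos: [0.4978, -0.26, 0.0818]
ee_rot: [0.002, 0.77, 0.638, 0.0]
wrist_force: [-1.0, -0.7, 7.1]
grip_width: 0.0508
finger_force: 42.0
time_s: 4.5
ee_pos: [0.4978, -0.26, 0.0818]
ee_rot: [0.002, 0.77, 0.639, 0.0]
wrist_force: [-2.2, -1.3, 6.4]
grip_width: 0.0509
finger_force: 42.0
(array([ 0.49784948, -0.25998554,  0.08181275]), np.float64(79.37408871574087), np.float64(-10.625539231634617), array([ 0.00267309, -0.00262499, -0.99999298]))
```

View pics/s1.png

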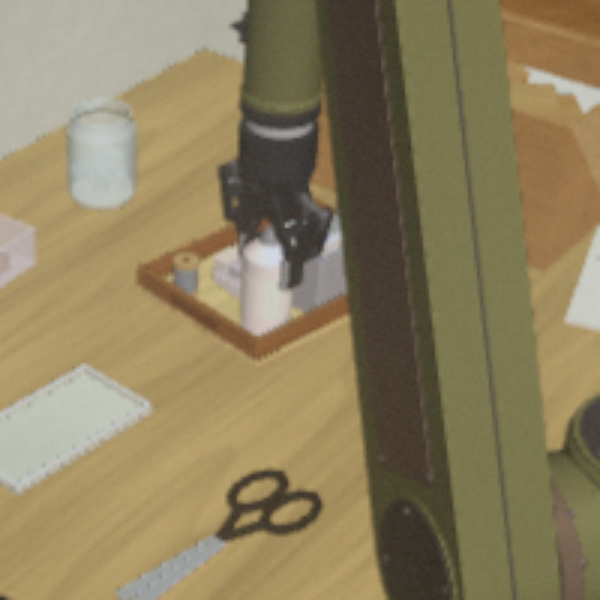

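The bottle is held: opening 51 mm, finger force 42 N. I'll lift it and carry it to the mat.

```bash
python3 -m handwheel '[0,0,0.1,0,0,0,1,0,0,0.25,0,0,0,1,0,0,0.3,0,0,0,1,0,0,0.25,0,0,0,1,0,0,0.1,0,0,0,1]'
python3 -m handwheel '[-0.02,0.15,0,0,0,0,1,-0.02,0.3,0,0,0,0,1,-0.02,0.32,0,0,0,0,1,-0.02,0.32,0,0,0,0,1,-0.02,0.32,0,0,0,0,1]'
python3 -m handwheel '[-0.02,0.32,0,0,0,0,1,-0.02,0.32,0,0,0,0,1,-0.02,0.32,0,0,0,0,1,-0.02,0.32,0,0,0,0,1,-0.02,0.32,0,0,0,0,1]'
python3 -m handwheel '[-0.02,0.32,0,0,0,0,1,-0.02,0.32,0,0,0,0,1,-0.02,0.32,0,0,0,0,1,-0.02,0.32,0,0,0,0,1,-0.02,0.32,0,0,0,0,1]'
python3 -m handwheel '[-0.02,0.3,0,0,0,0,1,-0.02,0.2,0,0,0,0,1,-0.02,0.15,0,0,0,0,1,0,0,0,0,0,0,1,0,0,0,0,0,0,1]'
```

```text
time_s: 5.05
ee_pos: [0.4985, -0.2597, 0.2039]
ee_rot: [0.003, 0.77, 0.639, 0.001]
wrist_force: [0.1, -0.1, -2.2]
grip_width: 0.0504
finger_force: 42.2
time_s: 5.55
ee_pos: [0.4825, -0.0869, 0.198]
ee_rot: [-0.002, 0.77, 0.638, -0.001]
wrist_force: [2.1, 0.5, -1.4]
grip_width: 0.0511
finger_force: 42.2
time_s: 6.05
ee_pos: [0.4701, 0.1043, 0.1981]
ee_rot: [-0.001, 0.77, 0.639, -0.002]
wrist_force: [1.0, -0.0, -1.0]
grip_width: 0.0509
finger_force: 42.2
time_s: 6.55
ee_pos: [0.458, 0.2956, 0.1978]
ee_rot: [-0.001, 0.77, 0.639, -0.002]
wrist_force: [-0.0, -0.3, -1.7]
grip_width: 0.0512
finger_force: 42.2
time_s: 7.05
ee_pos: [0.4525, 0.3715, 0.1987]
ee_rot: [0.0, 0.769, 0.639, -0.002]
wrist_force: [0.2, -0.5, -0.6]
grip_width: 0.0506
finger_force: 42.2
```

```bash
python3 -m handwheel '[0,0,-0.25,0,0,0,1,0,0,-0.25,0,0,0,1,0,0,-0.25,0,0,0,1,0,0,-0.15,0,0,0,1,0,0,-0.06,0,0,0,1]'
python3 -m handwheel '[0,0,-0.02,0,0,0,1,0,0,-0.01,0,0,0,1,0,0,0,0,0,0,1]'
python3 -m handwheel '[0,0,-0.01,0,0,0,1,0,0,0,0,0,0,1]'
```

```text
time_s: 7.55
ee_pos: [0.4523, 0.3695, 0.0825]
ee_rot: [-0.0, 0.77, 0.638, -0.003]
wrist_force: [-0.5, 0.2, -0.9]
grip_width: 0.0506
finger_force: 42.1
time_s: 7.85
ee_pos: [0.4545, 0.3724, 0.0822]
ee_rot: [0.0, 0.77, 0.638, 0.001]
wrist_force: [0.1, -0.7, -1.9]
grip_width: 0.0511
finger_force: 42.2
time_s: 8.05
ee_pos: [0.4541, 0.3724, 0.0806]
ee_rot: [0.0, 0.77, 0.638, 0.001]
wrist_force: [0.0, 0.4, -0.9]
grip_width: 0.0506
finger_force: 42.2
```

```bash
python3 -m handwheel '[0,0,-0.012,0,0,0,1,0,0,0,0,0,0,1]'
python3 -m handwheel '[0,0,-0.01,0,0,0,1,0,0,0,0,0,0,1]'
python3 -m handwheel '[0,0,-0.01,0,0,0,1,0,0,0,0,0,0,1]'
```

```text
time_s: 8.25
ee_pos: [0.4541, 0.3725, 0.0789]
ee_rot: [0.0, 0.77, 0.639, 0.001]
wrist_force: [0.4, 0.2, 1.0]
grip_width: 0.0511
finger_force: 42.3
time_s: 8.45
ee_pos: [0.4541, 0.3727, 0.0788]
ee_rot: [-0.0, 0.77, 0.638, 0.001]
wrist_force: [-2.4, -0.3, 10.1]
grip_width: 0.0509
finger_force: 43.0
time_s: 8.65
ee_pos: [0.454, 0.3727, 0.0788]
ee_rot: [-0.0, 0.77, 0.639, 0.001]
wrist_force: [-3.9, -1.9, 17.4]
grip_width: 0.0512
finger_force: 43.7
```

```bash
python3 -m handwheel '[0,0,0.015,0,0,0,1,0,0,0,0,0,0,0,0,0,0,0,0,0,0,0,0,0,0,0,0,0,0,0,0,0,0,0,0]'
python3 -m handwheel '[0,0,0.1,0,0,0,0,0,0,0.25,0,0,0,0,0,0,0.3,0,0,0,0,0,0,0.3,0,0,0,0,0,0,0.2,0,0,0,0]'
python3 -m handwheel '[0.015,-0.38,0,0,0,0,0,0.015,-0.38,0,0,0,0,0,0.015,-0.38,0,0,0,0,0,0.015,-0.38,0,0,0,0,0,0.015,-0.38,0,0,0,0,0]'
python3 -m handwheel '[0.015,-0.38,0,0,0,0,0,0.015,-0.38,0,0,0,0,0,0.015,-0.38,0,0,0,0,0,0.015,-0.38,0,0,0,0,0,0.015,-0.38,0,0,0,0,0]'
python3 -m handwheel '[0.015,-0.38,0,0,0,0,0,0.015,-0.38,0,0,0,0,0,0.015,-0.38,0,0,0,0,0,0.015,-0.38,0,0,0,0,0,0.015,-0.38,0,0,0,0,0]'
python3 -m handwheel '[0,-0.1,0,0,0,0,0,0,0,0,0,0,0,0,0,0,0,0,0,0,0]'
python3 -c "
from h import *
for c in ['side','top']:
  d=robot.get_image(c)
  for l in ['glue_bottle','square_tin','button_jar']: print(c,l,[(round(r['confidence'],2),np.round(r['position'],3)) for r in robot.spot_point(l,c)])
print(st())"
```

```text
time_s: 9.15
ee_pos: [0.4536, 0.3721, 0.0774]
ee_rot: [-0.0, 0.77, 0.638, -0.0]
wrist_force: [-1.3, 0.0, 0.0]
grip_width: 0.0854
finger_force: 0.0
time_s: 9.65
ee_pos: [0.4546, 0.3728, 0.2195]
ee_rot: [0.0, 0.77, 0.638, 0.002]
wrist_force: [1.0, 0.7, 0.1]
grip_width: 0.0855
finger_force: 0.0
time_s: 10.15
ee_pos: [0.4626, 0.1426, 0.2168]
ee_rot: [0.0, 0.769, 0.639, 0.001]
wrist_force: [0.7, 0.0, 0.3]
grip_width: 0.0855
finger_force: 0.0
time_s: 10.65
ee_pos: [0.4716, -0.0857, 0.2169]
ee_rot: [0.001, 0.77, 0.638, 0.0]
wrist_force: [0.3, 0.4, -0.3]
grip_width: 0.0855
finger_force: 0.0
time_s: 11.15
ee_pos: [0.4805, -0.3138, 0.2168]
ee_rot: [0.0, 0.77, 0.638, 0.0]
wrist_force: [0.1, -0.2, -0.1]
grip_width: 0.0856
finger_force: 0.0
time_s: 11.45
ee_pos: [0.4803, -0.3226, 0.2159]
ee_rot: [-0.001, 0.77, 0.638, 0.0]
wrist_force: [-0.0, 0.4, -0.1]
grip_width: 0.0855
finger_force: 0.0
side glue_bottle [(0.9, array([0.455, 0.374, 0.007]))]
side square_tin [(0.67, array([ 0.481, -0.324,  0.005]))]
side button_jar [(0.79, array([ 0.471, -0.39 ,  0.003]))]
top glue_bottle [(0.95, array([0.455, 0.373, 0.005]))]
top square_tin [(0.76, array([ 0.483, -0.329,  0.004]))]
top button_jar [(0.77, array([ 0.472, -0.393,  0.006]))]
(array([ 0.48091114, -0.32295698,  0.21606529]), np.float64(79.42031331414704), np.float64(-10.579686674740431), array([ 9.44162505e-05, -1.96810782e-05, -9.99999995e-01]))
```

```bash
python3 -m handwheel '[0,-0.015,-0.3,0,0,0,0,0,0,-0.3,0,0,0,0,0,0,-0.3,0,0,0,0,0,0,-0.18,0,0,0,0,0,0,-0.053,0,0,0,0]'
python3 -m handwheel '[0,0,0,0,0,0,0,0,0,0,0,0,0,1,0,0,0,0,0,0,1,0,0,0,0,0,0,1,0,0,0,0,0,0,1]' 45
python3 -m handwheel '[0,0,0,0,0,0,1,0,0,0,0,0,0,1,0,0,0,0,0,0,1]'
python3 -c "from h import *;print(st())"
python3 -m handwheel '[0,0,0.1,0,0,0,1,0,0,0.25,0,0,0,1,0,0,0.3,0,0,0,1,0,0,0.25,0,0,0,1,0,0,0.1,0,0,0,1]'
```

```text
time_s: 12.35
ee_pos: [0.4792, -0.3241, 0.0772]
ee_rot: [-0.003, 0.77, 0.639, -0.001]
wrist_force: [-0.2, 0.0, 0.3]
grip_width: 0.0855
finger_force: 0.0
time_s: 12.85
ee_pos: [0.4821, -0.3266, 0.0819]
ee_rot: [0.002, 0.77, 0.638, 0.0]
wrist_force: [0.6, -0.3, 6.4]
grip_width: 0.0561
finger_force: 47.1
time_s: 13.15
ee_pos: [0.4821, -0.3266, 0.0819]
ee_rot: [0.002, 0.77, 0.638, 0.0]
wrist_force: [0.5, -0.2, 7.2]
grip_width: 0.0561
finger_force: 47.1
(array([ 0.48207393, -0.32656461,  0.08187677]), np.float64(79.35295289486814), np.float64(-10.646630516104079), array([ 0.00337002, -0.00258569, -0.99999098]))
time_s: 13.65
ee_pos: [0.4819, -0.3265, 0.2037]
ee_rot: [0.003, 0.77, 0.638, 0.001]
wrist_force: [0.7, -0.4, -2.1]
grip_width: 0.0562
finger_force: 47.6
```

```bash
python3 -m handwheel '[-0.0125,0.15,0,0,0,0,1,-0.0125,0.3,0,0,0,0,1,-0.0125,0.32,0,0,0,0,1,-0.0125,0.32,0,0,0,0,1,-0.0125,0.32,0,0,0,0,1]'
python3 -m handwheel '[-0.0125,0.32,0,0,0,0,1,-0.0125,0.32,0,0,0,0,1,-0.0125,0.32,0,0,0,0,1,-0.0125,0.32,0,0,0,0,1,-0.0125,0.32,0,0,0,0,1]' >/dev/null
python3 -m handwheel '[-0.0125,0.32,0,0,0,0,1,-0.0125,0.32,0,0,0,0,1,-0.0125,0.32,0,0,0,0,1,-0.0125,0.32,0,0,0,0,1,-0.0125,0.32,0,0,0,0,1]' >/dev/null
python3 -m handwheel '[-0.0125,0.3,0,0,0,0,1,-0.0125,0.2,0,0,0,0,1,-0.0125,0.15,0,0,0,0,1,0,0,0,0,0,0,1,0,0,0,0,0,0,1]'
python3 -m handwheel '[0,0,-0.25,0,0,0,1,0,0,-0.25,0,0,0,1,0,0,-0.25,0,0,0,1,0,0,-0.15,0,0,0,1,0,0,-0.06,0,0,0,1]'
python3 -m handwheel '[0,0,-0.03,0,0,0,1,0,0,-0.01,0,0,0,1,0,0,0,0,0,0,1]'
```

```text
time_s: 14.15
ee_pos: [0.471, -0.1534, 0.198]
ee_rot: [-0.002, 0.77, 0.638, -0.001]
wrist_force: [0.9, -0.4, -2.7]
grip_width: 0.0563
finger_force: 47.5
time_s: 15.65
ee_pos: [0.4518, 0.3051, 0.1983]
ee_rot: [-0.0, 0.769, 0.639, -0.002]
wrist_force: [-0.6, -0.2, -1.9]
grip_width: 0.0562
finger_force: 47.5
time_s: 16.15
ee_pos: [0.4516, 0.3033, 0.0823]
ee_rot: [-0.0, 0.77, 0.638, -0.003]
wrist_force: [-0.6, 0.5, -1.5]
grip_width: 0.0564
finger_force: 47.4
time_s: 16.45
ee_pos: [0.4544, 0.3057, 0.0807]
ee_rot: [0.0, 0.77, 0.638, 0.001]
wrist_force: [0.2, 0.1, -2.3]
grip_width: 0.0561
finger_force: 47.5
```

```bash
python3 -m handwheel '[0,0,-0.012,0,0,0,1,0,0,-0.005,0,0,0,1,0,0,0,0,0,0,1]'
python3 -m handwheel '[0,0,0,0,0,0,0,0,0,0,0,0,0,0,0,0,0,0,0,0,0,0,0,0,0,0,0,0]'
python3 -m handwheel '[0,0,0.1,0,0,0,0,0,0,0.25,0,0,0,0,0,0,0.3,0,0,0,0,0,0,0.3,0,0,0,0,0,0,0.2,0,0,0,0]'
python3 -m handwheel '[0.01,-0.38,0,0,0,0,0,0.01,-0.38,0,0,0,0,0,0.01,-0.38,0,0,0,0,0,0.01,-0.38,0,0,0,0,0,0.01,-0.38,0,0,0,0,0]' >/dev/null
python3 -m handwheel '[0.01,-0.38,0,0,0,0,0,0.01,-0.38,0,0,0,0,0,0.01,-0.38,0,0,0,0,0,0.01,-0.38,0,0,0,0,0,0.01,-0.38,0,0,0,0,0]' >/dev/null
python3 -m handwheel '[0.01,-0.38,0,0,0,0,0,0.01,-0.38,0,0,0,0,0,0.01,-0.38,0,0,0,0,0,0.01,-0.38,0,0,0,0,0,0.01,-0.38,0,0,0,0,0]' >/dev/null
python3 -m handwheel '[0,-0.1,0,0,0,0,0,0,0,0,0,0,0,0,0,0,0,0,0,0,0]'
```

```text
time_s: 16.75
ee_pos: [0.4544, 0.3061, 0.0789]
ee_rot: [0.0, 0.77, 0.638, 0.001]
wrist_force: [-0.6, 0.7, 3.4]
grip_width: 0.0562
finger_force: 47.9
time_s: 17.15
ee_pos: [0.4537, 0.3056, 0.0778]
ee_rot: [-0.0, 0.77, 0.638, -0.0]
wrist_force: [0.8, 0.3, 0.5]
grip_width: 0.0851
finger_force: 0.0
time_s: 17.65
ee_pos: [0.4546, 0.3061, 0.2194]
ee_rot: [0.0, 0.77, 0.638, 0.002]
wrist_force: [1.4, -0.1, -0.7]
grip_width: 0.0854
finger_force: 0.0
time_s: 19.45
ee_pos: [0.4713, -0.3892, 0.2159]
ee_rot: [-0.001, 0.77, 0.638, 0.0]
wrist_force: [0.2, 0.4, 0.0]
grip_width: 0.0856
finger_force: 0.0
```

```bash
python3 -m handwheel '[0,-0.015,-0.3,0,0,0,0,0,0,-0.3,0,0,0,0,0,0,-0.3,0,0,0,0,0,0,-0.18,0,0,0,0,0,0,-0.053,0,0,0,0]'
python3 -m handwheel '[0,0,0,0,0,0,0,0,0,0,0,0,0,1,0,0,0,0,0,0,1,0,0,0,0,0,0,1,0,0,0,0,0,0,1]' 50
python3 -m handwheel '[0,0,0,0,0,0,1,0,0,0,0,0,0,1,0,0,0,0,0,0,1]'
python3 -c "from h import *;print(st())"
python3 -m handwheel '[0,0,0.1,0,0,0,1,0,0,0.25,0,0,0,1,0,0,0.3,0,0,0,1,0,0,0.25,0,0,0,1,0,0,0.1,0,0,0,1]'
```

```text
time_s: 19.95
ee_pos: [0.4703, -0.3882, 0.0776]
ee_rot: [-0.003, 0.769, 0.639, -0.0]
wrist_force: [-0.2, 0.0, 0.6]
grip_width: 0.0852
finger_force: 0.0
time_s: 20.45
ee_pos: [0.4728, -0.3928, 0.082]
ee_rot: [0.002, 0.77, 0.638, 0.0]
wrist_force: [0.7, 1.0, 6.8]
grip_width: 0.0612
finger_force: 54.7
time_s: 20.75
ee_pos: [0.4728, -0.3928, 0.082]
ee_rot: [0.002, 0.77, 0.638, 0.0]
wrist_force: [0.6, 1.0, 5.9]
grip_width: 0.0607
finger_force: 54.7
(array([ 0.47280391, -0.392802  ,  0.08200438]), np.float64(79.34140659593456), np.float64(-10.658342407683472), array([ 0.00284044, -0.00194884, -0.99999407]))
time_s: 21.25
ee_pos: [0.4729, -0.3935, 0.2039]
ee_rot: [0.003, 0.77, 0.638, 0.0]
wrist_force: [0.9, 0.9, -2.5]
grip_width: 0.0608
finger_force: 55.1
```

```bash
python3 -m handwheel '[-0.008,0.15,0,0,0,0,1,-0.008,0.3,0,0,0,0,1,-0.008,0.32,0,0,0,0,1,-0.008,0.32,0,0,0,0,1,-0.008,0.32,0,0,0,0,1]' >/dev/null
python3 -m handwheel '[-0.008,0.32,0,0,0,0,1,-0.008,0.32,0,0,0,0,1,-0.008,0.32,0,0,0,0,1,-0.008,0.32,0,0,0,0,1,-0.008,0.32,0,0,0,0,1]' >/dev/null
python3 -m handwheel '[-0.008,0.32,0,0,0,0,1,-0.008,0.32,0,0,0,0,1,-0.008,0.32,0,0,0,0,1,-0.008,0.32,0,0,0,0,1,-0.008,0.32,0,0,0,0,1]' >/dev/null
python3 -m handwheel '[-0.008,0.3,0,0,0,0,1,-0.008,0.2,0,0,0,0,1,-0.008,0.15,0,0,0,0,1,0,0,0,0,0,0,1,0,0,0,0,0,0,1]'
python3 -m handwheel '[0,0,-0.25,0,0,0,1,0,0,-0.25,0,0,0,1,0,0,-0.25,0,0,0,1,0,0,-0.15,0,0,0,1,0,0,-0.06,0,0,0,1]'
python3 -m handwheel '[0,0,-0.03,0,0,0,1,0,0,-0.01,0,0,0,1,0,0,0,0,0,0,1]'
python3 -m handwheel '[0,0,-0.012,0,0,0,1,0,0,-0.004,0,0,0,1,0,0,0,0,0,0,1]'
```

```text
time_s: 23.25
ee_pos: [0.4525, 0.2386, 0.1984]
ee_rot: [-0.0, 0.769, 0.639, -0.002]
wrist_force: [0.0, -1.4, -2.7]
grip_width: 0.0608
finger_force: 55.1
time_s: 23.75
ee_pos: [0.4523, 0.237, 0.0824]
ee_rot: [-0.001, 0.77, 0.638, -0.003]
wrist_force: [-0.7, 0.6, -2.7]
grip_width: 0.061
finger_force: 55.1
time_s: 24.05
ee_pos: [0.4551, 0.239, 0.0806]
ee_rot: [0.0, 0.77, 0.638, 0.001]
wrist_force: [0.1, -0.1, -3.1]
grip_width: 0.0613
finger_force: 55.1
time_s: 24.35
ee_pos: [0.4552, 0.2394, 0.079]
ee_rot: [0.0, 0.77, 0.638, 0.001]
wrist_force: [-0.7, 0.4, 4.8]
grip_width: 0.0608
finger_force: 55.3
```

```bash
python3 -m handwheel '[0,0,0,0,0,0,0,0,0,0,0,0,0,0,0,0,0,0,0,0,0,0,0,0,0,0,0,0]'
python3 -m handwheel '[0,0,0.1,0,0,0,0,0,0,0.25,0,0,0,0,0,0,0.3,0,0,0,0,0,0,0.3,0,0,0,0,0,0,0.2,0,0,0,0]'
python3 -m handwheel '[0.06,-0.375,0,0,0,0,0,0.06,-0.375,0,0,0,0,0,0.06,-0.375,0,0,0,0,0,0.06,-0.375,0,0,0,0,0,0.06,-0.375,0,0,0,0,0]' >/dev/null
python3 -m handwheel '[0.06,-0.375,0,0,0,0,0,0.06,-0.375,0,0,0,0,0,0.06,-0.375,0,0,0,0,0,0.06,-0.375,0,0,0,0,0,0.06,-0.375,0,0,0,0,0]' >/dev/null
python3 -m handwheel '[0.06,-0.375,0,0,0,0,0,0.06,-0.375,0,0,0,0,0,0,0,0,0,0,0,0,0,0,0,0,0,0,0]'
python3 - <<'E'
from h import *
for c in ['side','top']:
  d=robot.get_image(c); cv2.imwrite(f'pics/{c}2.png',d['image'][:,:,::-1])
  for l in ['glue_bottle','square_tin','button_jar','bobbin_box','thread_spool','work_tray','supply_tray','cutting_mat']: print(c,l,[(round(r['confidence'],2),np.round(r['position'],3)) for r in robot.spot_point(l,c)])
print(rects('bobbin_box',.04),rects('bobbin_box',.04,'side'),st())
E
```

```text
time_s: 24.75
ee_pos: [0.4544, 0.239, 0.0779]
ee_rot: [-0.0, 0.77, 0.638, -0.0]
wrist_force: [-0.5, 0.6, 0.5]
grip_width: 0.0858
finger_force: 0.0
time_s: 25.25
ee_pos: [0.4553, 0.2394, 0.2195]
ee_rot: [0.001, 0.77, 0.638, 0.002]
wrist_force: [-0.2, -0.1, 0.1]
grip_width: 0.0856
finger_force: 0.0
time_s: 26.65
ee_pos: [0.5406, -0.3021, 0.2162]
ee_rot: [-0.0, 0.77, 0.638, 0.0]
wrist_force: [0.6, 1.2, -0.1]
grip_width: 0.0854
finger_force: 0.0
side glue_bottle [(0.61, array([0.457, 0.373, 0.008]))]
side square_tin [(0.92, array([0.453, 0.309, 0.005]))]
side button_jar [(0.81, array([ 0.457,  0.244, -0.001]))]
side bobbin_box [(0.8, array([ 0.551, -0.345,  0.005]))]
side thread_spool [(0.66, array([ 0.596, -0.248,  0.006]))]
side work_tray [(0.89, array([0.549, 0.01 , 0.002]))]
side supply_tray [(0.61, array([ 0.549, -0.346,  0.002]))]
side cutting_mat [(0.65, array([ 0.501,  0.314, -0.006]))]
top glue_bottle [(0.79, array([0.454, 0.374, 0.   ]))]
top square_tin [(0.8, array([0.457, 0.304, 0.003]))]
top button_jar [(0.9, array([0.457, 0.242, 0.002]))]
top bobbin_box [(0.77, array([ 0.552, -0.347,  0.008])), (0.77, array([ 0.3  , -0.281, -0.002]))]
top thread_spool [(0.63, array([ 0.599, -0.252,  0.002]))]
top work_tray [(0.75, array([ 0.55 ,  0.006, -0.002])), (0.69, array([0.458, 0.24 , 0.003]))]
top supply_tray [(0.8, array([ 0.525, -0.331, -0.   ])), (0.28, array([0.456, 0.239, 0.003]))]
top cutting_mat [(0.77, array([ 0.499,  0.314, -0.004])), (0.19, array([0.457, 0.303, 0.003]))]
[(0.92, array([ 550.1, -328.2]), array([114.2,  52.4]), 80.3), (0.73, array([545.7,   7.7]), array([168.7,  91.3]), 85.4), (0.58, array([ 301.7, -277.2]), array([ 38.5, 102.7]), 10.9)] [(0.96, array([ 533.2, -316.3]), array([162.9,  84.1]), 79.1)] (array([ 0.54085899, -0.3010326 ,  0.21594537]), np.float64(79.3485302745222), np.float64(-10.651469618988319), array([-4.82953179e-05,  4.31913404e-05, -9.99999998e-01]))
```

View pics/side2.png

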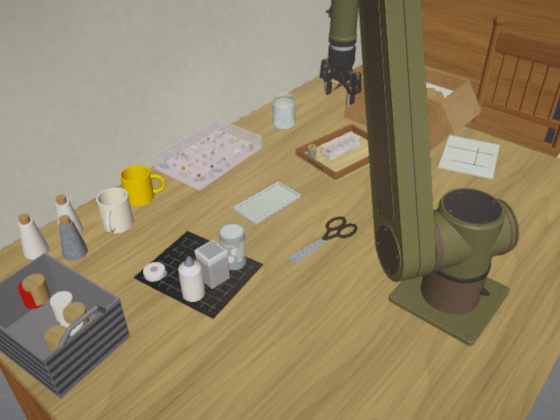

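The side view shows the bottle (190,280), tin (212,265) and jar (232,247) all standing on the mat. The tape measure is untouched at (154,271), and the bobbin box is free at (340,145).

```bash
python3 -m handwheel '[0.045,-0.2,0,0,0,0,0.22,0.04,-0.18,0,0,0,0,0.22,0,0,-0.3,0,0,0,0.22,0,0,-0.3,0,0,0,0.22,0,0,0,0,0,0,0.22]'
python3 -m handwheel '[0,0,0,0,0,0,0.22]'
python3 -c "from h import *;print(st())"
```

```text
time_s: 28.25
ee_pos: [0.5477, -0.3445, 0.1388]
ee_rot: [-0.005, 0.77, 0.638, -0.001]
wrist_force: [-1.1, -0.2, -0.2]
grip_width: 0.0665
finger_force: 0.0
time_s: 28.35
ee_pos: [0.5508, -0.3464, 0.1436]
ee_rot: [-0.001, 0.77, 0.638, -0.0]
wrist_force: [0.6, -0.4, 0.6]
grip_width: 0.0666
finger_force: 0.0
(array([ 0.55076076, -0.3463852 ,  0.14364807]), np.float64(79.3494816886518), np.float64(-10.650433597584879), array([-0.00157848,  0.00114981, -0.99999809]))
```

```bash
python3 -m handwheel '[0,0,-0.25,0,0,0,0.22,0,0,-0.25,0,0,0,0.22,0,0,-0.2,0,0,0,0.22,0,0,-0.13,0,0,0,0.22,0,0,-0.05,0,0,0,0.22]'
python3 -m handwheel '[0,0,0,0,0,0,0.22,0,0,0,0,0,0,1,0,0,0,0,0,0,1,0,0,0,0,0,0,1,0,0,0,0,0,0,1]' 40
python3 -m handwheel '[0,0,0,0,0,0,1,0,0,0,0,0,0,1]'
python3 -c "from h import *;print(st())"
python3 -m handwheel '[0,0,0.1,0,0,0,1,0,0,0.25,0,0,0,1,0,0,0.3,0,0,0,1,0,0,0.1,0,0,0,1,0,0,0,0,0,0,1]'
```

```text
time_s: 28.85
ee_pos: [0.5518, -0.3469, 0.039]
ee_rot: [0.001, 0.77, 0.639, 0.0]
wrist_force: [0.1, -0.3, -0.3]
grip_width: 0.0666
finger_force: 0.0
time_s: 29.35
ee_pos: [0.5524, -0.3475, 0.0405]
ee_rot: [0.002, 0.77, 0.638, 0.001]
wrist_force: [0.1, 1.1, 6.0]
grip_width: 0.0456
finger_force: 43.0
time_s: 29.55
ee_pos: [0.5524, -0.3475, 0.0405]
ee_rot: [0.002, 0.77, 0.638, 0.001]
wrist_force: [0.8, -0.1, 6.7]
grip_width: 0.0453
finger_force: 43.0
(array([ 0.55238594, -0.34747317,  0.04045286]), np.float64(79.35378699930074), np.float64(-10.645887817912207), array([ 0.00319041, -0.0022278 , -0.99999243]))
time_s: 30.05
ee_pos: [0.5525, -0.3476, 0.1314]
ee_rot: [0.003, 0.77, 0.638, 0.001]
wrist_force: [0.7, -1.3, -1.9]
grip_width: 0.0453
finger_force: 42.3
```

```bash
python3 -m handwheel '[-0.002,0.15,0,0,0,0.0015,1,-0.002,0.32,0,0,0,0.0015,1,-0.002,0.32,0,0,0,0.0015,1,-0.002,0.32,0,0,0,0.0015,1,-0.002,0.32,0,0,0,0.0015,1]' >/dev/null
python3 -m handwheel '[-0.002,0.32,0,0,0,0.0015,1,-0.002,0.32,0,0,0,0.0015,1,-0.002,0.32,0,0,0,0.0015,1,-0.002,0.32,0,0,0,0.0015,1,-0.002,0.257,0,0,0,0.0015,1]' >/dev/null
python3 -m handwheel '[0,0,0,0,0,0,1,0,0,0,0,0,0,1,0,0,0,0,0,0,1]'
python3 -m handwheel '[0,0,-0.2,0,0,0,1,0,0,-0.2,0,0,0,1,0,0,0,0,0,0,1,0,0,0,0,0,0,1]'
python3 - <<'E'
from h import *
d=robot.get_image('top'); cv2.imwrite('pics/t3.png',cv2.resize(d['image'][130:230,210:340,::-1],None,fx=6,fy=6)); print(st(), rects('bobbin_box',.08))
E
```

```text
time_s: 31.35
ee_pos: [0.5476, 0.0093, 0.1273]
ee_rot: [-0.001, 0.739, 0.674, -0.001]
wrist_force: [0.3, -0.0, -1.3]
grip_width: 0.0453
finger_force: 42.3
time_s: 31.75
ee_pos: [0.5481, 0.0085, 0.08]
ee_rot: [-0.001, 0.739, 0.673, -0.001]
wrist_force: [1.2, -0.0, -1.1]
grip_width: 0.045
finger_force: 42.2
(array([0.54902601, 0.00866722, 0.08074973]), np.float64(84.68012876095739), np.float64(-5.319870701081159), array([ 2.14249289e-04, -6.29762917e-05, -9.99999975e-01])) [(0.87, array([ 306.2, -265.5]), array([36.9, 97.8]), 11.1), (0.84, array([544. ,  15.3]), array([119.4,  42.2]), 86.8)]
```

View pics/t3.png

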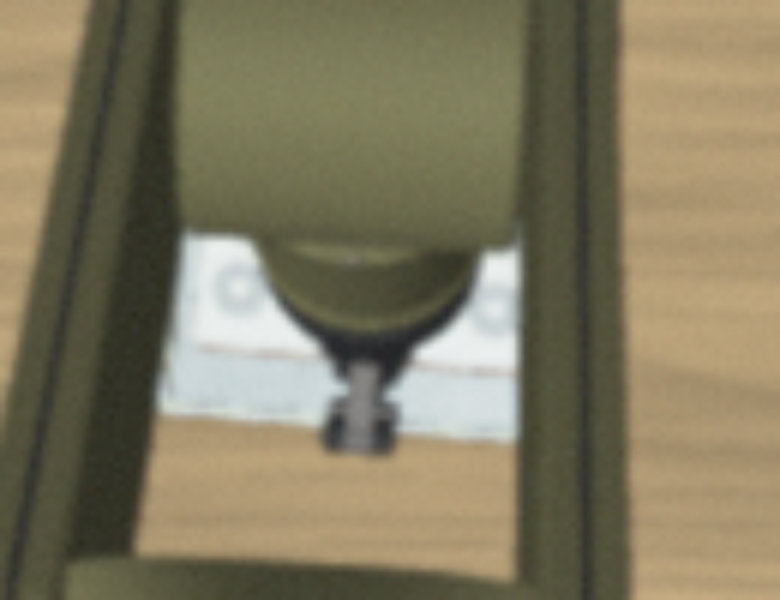

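The crop shows the box (white lid, px 200–515 along its length) parallel to and centred over the tray lip at about row 410. I'll lower it.

```bash
python3 -m handwheel '[0,0,-0.15,0,0,0,1,0,0,-0.12,0,0,0,1,0,0,-0.05,0,0,0,1,0,0,0,0,0,0,1]'
python3 -m handwheel '[0,0,-0.02,0,0,0,1,0,0,0,0,0,0,1]'
python3 -m handwheel '[0,0,-0.01,0,0,0,1,0,0,0,0,0,0,1]'
python3 -m handwheel '[0,0,-0.008,0,0,0,1,0,0,0,0,0,0,1]'
```

```text
time_s: 32.3
ee_pos: [0.5486, 0.0094, 0.042]
ee_rot: [-0.0, 0.739, 0.674, -0.0]
wrist_force: [0.4, 0.6, -1.1]
grip_width: 0.0456
finger_force: 42.2
time_s: 32.5
ee_pos: [0.5492, 0.0094, 0.0402]
ee_rot: [0.0, 0.739, 0.674, 0.0]
wrist_force: [-0.0, -0.1, -0.2]
grip_width: 0.0454
finger_force: 42.2
time_s: 32.7
ee_pos: [0.5489, 0.0095, 0.0387]
ee_rot: [0.0, 0.739, 0.674, 0.0]
wrist_force: [0.0, -0.0, -0.6]
grip_width: 0.0451
finger_force: 42.2
time_s: 32.9
ee_pos: [0.5489, 0.0094, 0.0375]
ee_rot: [0.0, 0.739, 0.674, 0.0]
wrist_force: [-0.0, -0.3, -0.2]
grip_width: 0.0451
finger_force: 42.4
```

```bash
python3 -m handwheel '[0,0,-0.005,0,0,0,1,0,0,0,0,0,0,1]'
python3 -m handwheel '[0,0,0,0,0,0,0.38,0,0,0,0,0,0,0.38,0,0,0,0,0,0,0.38]'
python3 -m handwheel '[0,0,0.1,0,0,0,0.38,0,0,0.25,0,0,0,0.38,0,0,0.35,0,0,0,0,0,0,0.35,0,0,0,0,0,0,0.45,0,0,0,0]'
python3 -m handwheel '[-0.15,0.3,0,0,0,-0.005,0,-0.15,0.3,0,0,0,-0.005,0,-0.15,0.3,0,0,0,-0.005,0,-0.15,0.3,0,0,0,0,0,-0.15,0.3,0,0,0,0,0]'
python3 -m handwheel '[0,0,0,0,0,0,0,0,0,0,0,0,0,0]'
python3 - <<'E'
from h import *
for c in ['side','top']:
  d=robot.get_image(c); cv2.imwrite(f'pics/{c}4.png',d['image'][:,:,::-1])
  for l in ['glue_bottle','square_tin','button_jar','bobbin_box','thread_spool','work_tray']: print(c,l,[(round(r['confidence'],2),np.round(r['position'],3)) for r in robot.spot_point(l,c)])
print(rects('bobbin_box',.037),rects('work_tray',.011),st())
E
```

```text
time_s: 33.1
ee_pos: [0.5488, 0.0095, 0.0375]
ee_rot: [0.0, 0.739, 0.674, 0.0]
wrist_force: [-1.4, 0.8, 4.8]
grip_width: 0.045
finger_force: 42.8
time_s: 33.4
ee_pos: [0.5487, 0.0095, 0.0367]
ee_rot: [-0.0, 0.739, 0.674, -0.0]
wrist_force: [-0.4, -0.1, -0.4]
grip_width: 0.0528
finger_force: 0.0
time_s: 33.9
ee_pos: [0.5475, 0.0095, 0.2143]
ee_rot: [-0.001, 0.739, 0.674, -0.001]
wrist_force: [0.4, -0.1, 0.1]
grip_width: 0.0855
finger_force: 0.0
time_s: 34.4
ee_pos: [0.4577, 0.1906, 0.2138]
ee_rot: [0.0, 0.77, 0.638, 0.001]
wrist_force: [1.1, 0.5, -0.1]
grip_width: 0.0852
finger_force: 0.0
time_s: 34.6
ee_pos: [0.4583, 0.19, 0.2135]
ee_rot: [0.0, 0.769, 0.639, 0.0]
wrist_force: [0.3, 0.2, -0.0]
grip_width: 0.0855
finger_force: 0.0
side glue_bottle [(0.76, array([0.455, 0.373, 0.001]))]
side square_tin [(0.76, array([0.452, 0.307, 0.005])), (0.7, array([ 0.595, -0.247,  0.006]))]
side button_jar [(0.65, array([ 0.456,  0.241, -0.003])), (0.35, array([ 0.55 ,  0.012, -0.001]))]
side bobbin_box [(0.56, array([ 0.55 ,  0.011, -0.004])), (0.56, array([ 0.302, -0.288,  0.002]))]
side thread_
[... 284 characters left out ...]
n []
top button_jar [(0.7, array([0.454, 0.241, 0.004]))]
top bobbin_box [(0.83, array([0.553, 0.012, 0.007])), (0.63, array([ 0.299, -0.282, -0.004]))]
top thread_spool [(0.42, array([ 0.6  , -0.254,  0.003])), (0.29, array([0.455, 0.238, 0.004]))]
top work_tray [(0.91, array([ 0.549,  0.006, -0.004])), (0.43, array([ 0.597, -0.252,  0.005]))]
[(0.68, array([547.8,  12.3]), array([129.7,  49.1]), 84.9), (0.63, array([ 301.2, -277.2]), array([ 39.2, 102.2]), 10.9)] [(0.82, array([551.1,   7.3]), array([173.4,  94.8]), 84.5)] (array([0.45864985, 0.18949628, 0.21281728]), np.float64(79.35753998960723), np.float64(-10.642460076639516), array([-5.30329567e-05, -1.37635379e-05, -9.99999998e-01]))
```

View pics/top4.png

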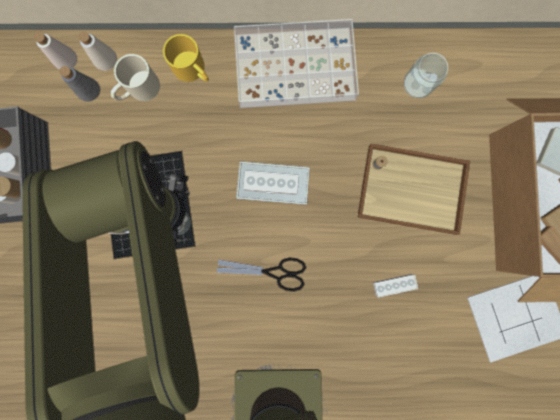

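The box lies in the work tray (px 273,183), centred. Next I'll take the jar back.

```bash
python3 -m handwheel '[-0.015,0.21,0,0,0,0,0,-0.015,0.2,0,0,0,0,0,0,0,0,0,0,0,0,0,0,0,0,0,0,0]'
python3 -m handwheel '[0,0,-0.3,0,0,0,0,0,0,-0.3,0,0,0,0,0,0,-0.3,0,0,0,0,0,0,-0.17,0,0,0,0,0,0,-0.05,0,0,0,0]'
python3 -m handwheel '[0,0,0,0,0,0,0,0,0,0,0,0,0,0,0,0,0,0,0,0,1,0,0,0,0,0,0,1,0,0,0,0,0,0,1]' 50
python3 -m handwheel '[0,0,0,0,0,0,1,0,0,0,0,0,0,1,0,0,0,0,0,0,1]'
python3 -c "from h import *;print(st())"
python3 -m handwheel '[0,0,0.1,0,0,0,1,0,0,0.25,0,0,0,1,0,0,0.3,0,0,0,1,0,0,0.25,0,0,0,1,0,0,0.1,0,0,0,1]'
```

```text
time_s: 35.9
ee_pos: [0.4549, 0.2387, 0.2127]
ee_rot: [0.0, 0.769, 0.639, -0.0]
wrist_force: [0.2, 0.1, -0.6]
grip_width: 0.0854
finger_force: 0.0
time_s: 36.4
ee_pos: [0.4533, 0.2369, 0.0761]
ee_rot: [-0.001, 0.77, 0.638, -0.003]
wrist_force: [-0.8, -0.3, 0.4]
grip_width: 0.0852
finger_force: 0.0
time_s: 36.9
ee_pos: [0.456, 0.239, 0.0799]
ee_rot: [0.0, 0.77, 0.638, 0.001]
wrist_force: [-0.5, -0.8, 6.2]
grip_width: 0.0612
finger_force: 53.7
time_s: 37.2
ee_pos: [0.456, 0.239, 0.0799]
ee_rot: [0.0, 0.77, 0.638, 0.001]
wrist_force: [0.2, -0.5, 6.1]
grip_width: 0.0609
finger_force: 53.7
(array([0.45599482, 0.2390495 , 0.07993465]), np.float64(79.35782456367328), np.float64(-10.642385144399915), array([ 0.00264851,  0.00104798, -0.99999594]))
time_s: 37.7
ee_pos: [0.4565, 0.2393, 0.2021]
ee_rot: [0.001, 0.77, 0.639, 0.003]
wrist_force: [-0.1, 0.2, -1.3]
grip_width: 0.0611
finger_force: 55.2
```

```bash
python3 -m handwheel '[0.008,-0.15,0,0,0,0,1,0.008,-0.3,0,0,0,0,1,0.008,-0.32,0,0,0,0,1,0.008,-0.32,0,0,0,0,1,0.008,-0.32,0,0,0,0,1]' >/dev/null
python3 -m handwheel '[0.008,-0.32,0,0,0,0,1,0.008,-0.32,0,0,0,0,1,0.008,-0.32,0,0,0,0,1,0.008,-0.32,0,0,0,0,1,0.008,-0.32,0,0,0,0,1]' >/dev/null
python3 -m handwheel '[0.008,-0.32,0,0,0,0,1,0.008,-0.32,0,0,0,0,1,0.008,-0.32,0,0,0,0,1,0.008,-0.32,0,0,0,0,1,0.008,-0.32,0,0,0,0,1]' >/dev/null
python3 -m handwheel '[0.008,-0.3,0,0,0,0,1,0.008,-0.2,0,0,0,0,1,0.008,-0.15,0,0,0,0,1,0,0,0,0,0,0,1,0,0,0,0,0,0,1]'
python3 -m handwheel '[0,0,-0.25,0,0,0,1,0,0,-0.25,0,0,0,1,0,0,-0.25,0,0,0,1,0,0,-0.12,0,0,0,1,0,0,-0.04,0,0,0,1]'
python3 -m handwheel '[0,0,-0.01,0,0,0,1,0,0,-0.01,0,0,0,1,0,0,0,0,0,0,1]'
```

```text
time_s: 39.7
ee_pos: [0.4718, -0.3916, 0.1977]
ee_rot: [-0.001, 0.77, 0.638, 0.0]
wrist_force: [-0.5, 0.1, -1.7]
grip_width: 0.0607
finger_force: 55.2
time_s: 40.2
ee_pos: [0.4711, -0.3895, 0.0871]
ee_rot: [-0.003, 0.769, 0.639, -0.0]
wrist_force: [-0.7, 0.5, -2.1]
grip_width: 0.061
finger_force: 55.2
time_s: 40.5
ee_pos: [0.4731, -0.3928, 0.088]
ee_rot: [0.001, 0.77, 0.639, 0.0]
wrist_force: [0.1, 0.2, -2.0]
grip_width: 0.0612
finger_force: 55.2
```

```bash
python3 -m handwheel '[0,0,-0.02,0,0,0,1,0,0,-0.012,0,0,0,1,0,0,0,0,0,0,1]'
python3 -m handwheel '[0,0,-0.01,0,0,0,1,0,0,0,0,0,0,1]'
python3 -m handwheel '[0,0,-0.007,0,0,0,1,0,0,0,0,0,0,1]'
```

```text
time_s: 40.8
ee_pos: [0.4723, -0.3926, 0.0831]
ee_rot: [0.0, 0.77, 0.638, 0.0]
wrist_force: [0.7, -0.3, -1.4]
grip_width: 0.0613
finger_force: 55.2
time_s: 41.0
ee_pos: [0.4723, -0.3926, 0.083]
ee_rot: [0.0, 0.77, 0.638, -0.0]
wrist_force: [-1.6, 1.8, 5.2]
grip_width: 0.0611
finger_force: 56.0
time_s: 41.2
ee_pos: [0.4722, -0.3927, 0.083]
ee_rot: [0.0, 0.77, 0.638, -0.0]
wrist_force: [-3.1, 1.9, 9.8]
grip_width: 0.0612
finger_force: 56.3
```

```bash
python3 -m handwheel '[0,0,0,0,0,0,0,0,0,0,0,0,0,0,0,0,0,0,0,0,0,0,0,0,0,0,0,0]'
python3 -m handwheel '[0,0,0.1,0,0,0,0,0,0,0.25,0,0,0,0,0,0,0.3,0,0,0,0,0,0,0.3,0,0,0,0,0,0,0.2,0,0,0,0]'
python3 -m handwheel '[-0.01,0.38,0,0,0,0,0,-0.01,0.38,0,0,0,0,0,-0.01,0.38,0,0,0,0,0,-0.01,0.38,0,0,0,0,0,-0.01,0.38,0,0,0,0,0]' >/dev/null
python3 -m handwheel '[-0.01,0.38,0,0,0,0,0,-0.01,0.38,0,0,0,0,0,-0.01,0.38,0,0,0,0,0,-0.01,0.38,0,0,0,0,0,-0.01,0.38,0,0,0,0,0]' >/dev/null
python3 -m handwheel '[-0.01,0.38,0,0,0,0,0,-0.01,0.38,0,0,0,0,0,-0.01,0.38,0,0,0,0,0,-0.01,0.38,0,0,0,0,0,-0.01,0.38,0,0,0,0,0]' >/dev/null
python3 -m handwheel '[0,0.12,0,0,0,0,0,0,0,0,0,0,0,0,0,0,0,0,0,0,0,0,0,0,0,0,0,0]'
```

```text
time_s: 41.6
ee_pos: [0.4724, -0.3926, 0.0808]
ee_rot: [-0.0, 0.77, 0.638, -0.0]
wrist_force: [-0.0, 0.1, 0.5]
grip_width: 0.0854
finger_force: 0.0
time_s: 42.1
ee_pos: [0.4732, -0.3933, 0.2227]
ee_rot: [0.002, 0.77, 0.638, 0.0]
wrist_force: [0.5, -0.0, -0.5]
grip_width: 0.0858
finger_force: 0.0
time_s: 44.0
ee_pos: [0.4542, 0.3043, 0.219]
ee_rot: [0.0, 0.77, 0.638, -0.0]
wrist_force: [0.8, -0.4, -0.6]
grip_width: 0.0854
finger_force: 0.0
```

```bash
python3 -m handwheel '[0,0.013,-0.3,0,0,0,0,0,0,-0.3,0,0,0,0,0,0,-0.3,0,0,0,0,0,0,-0.22,0,0,0,0,0,0,-0.05,0,0,0,0]'
python3 -m handwheel '[0,0,0,0,0,0,0,0,0,0,0,0,0,0,0,0,0,0,0,0,1,0,0,0,0,0,0,1,0,0,0,0,0,0,1]' 45
python3 -m handwheel '[0,0,0,0,0,0,1,0,0,0,0,0,0,1,0,0,0,0,0,0,1]'
python3 -c "from h import *;print(st())"
python3 -m handwheel '[0,0,0.1,0,0,0,1,0,0,0.25,0,0,0,1,0,0,0.3,0,0,0,1,0,0,0.25,0,0,0,1,0,0,0.1,0,0,0,1]'
```

```text
time_s: 44.5
ee_pos: [0.4525, 0.3045, 0.0759]
ee_rot: [-0.0, 0.77, 0.638, -0.003]
wrist_force: [-0.7, -0.5, 0.4]
grip_width: 0.0855
finger_force: 0.0
time_s: 45.0
ee_pos: [0.4552, 0.308, 0.0802]
ee_rot: [0.0, 0.77, 0.639, 0.001]
wrist_force: [-1.6, -0.4, 5.9]
grip_width: 0.0564
finger_force: 46.4
time_s: 45.3
ee_pos: [0.4552, 0.308, 0.0802]
ee_rot: [0.0, 0.77, 0.639, 0.001]
wrist_force: [-1.3, -0.1, 6.6]
grip_width: 0.0562
finger_force: 46.3
(array([0.45521717, 0.30795118, 0.08019452]), np.float64(79.37054623564599), np.float64(-10.629701470667106), array([ 0.00270347,  0.00131431, -0.99999548]))
time_s: 45.8
ee_pos: [0.4557, 0.3084, 0.2024]
ee_rot: [0.001, 0.77, 0.639, 0.003]
wrist_force: [0.2, 1.0, -1.3]
grip_width: 0.056
finger_force: 47.7
```

```bash
python3 -m handwheel '[0.0122,-0.15,0,0,0,0,1,0.0122,-0.3,0,0,0,0,1,0.0122,-0.32,0,0,0,0,1,0.0122,-0.32,0,0,0,0,1,0.0122,-0.32,0,0,0,0,1]' >/dev/null
python3 -m handwheel '[0.0122,-0.32,0,0,0,0,1,0.0122,-0.32,0,0,0,0,1,0.0122,-0.32,0,0,0,0,1,0.0122,-0.32,0,0,0,0,1,0.0122,-0.32,0,0,0,0,1]' >/dev/null
python3 -m handwheel '[0.0122,-0.32,0,0,0,0,1,0.0122,-0.32,0,0,0,0,1,0.0122,-0.32,0,0,0,0,1,0.0122,-0.32,0,0,0,0,1,0.0122,-0.32,0,0,0,0,1]' >/dev/null
python3 -m handwheel '[0.0122,-0.3,0,0,0,0,1,0.0122,-0.2,0,0,0,0,1,0.0122,-0.15,0,0,0,0,1,0,0,0,0,0,0,1,0,0,0,0,0,0,1]'
python3 -m handwheel '[0,0,0,0,0,0,1,0,0,0,0,0,0,1]'
python3 -c "
from h import *
d=robot.get_image('side');print(st())
for l in ['square_tin','button_jar']: print(l,[(round(r['confidence'],2),np.round(r['position'],3)) for r in robot.spot_point(l,'side')])"
```

```text
time_s: 47.8
ee_pos: [0.4802, -0.3229, 0.1979]
ee_rot: [-0.001, 0.77, 0.638, 0.0]
wrist_force: [-0.6, 0.1, -2.3]
grip_width: 0.0563
finger_force: 47.6
time_s: 48.0
ee_pos: [0.4806, -0.3223, 0.1985]
ee_rot: [-0.0, 0.769, 0.639, 0.0]
wrist_force: [0.8, 0.8, -1.8]
grip_width: 0.0559
finger_force: 47.6
(array([ 0.48068749, -0.32250731,  0.19863441]), np.float64(79.43251446636492), np.float64(-10.567479662785592), array([-2.24201705e-04,  3.97263297e-04, -9.99999896e-01]))
square_tin [(0.97, array([ 0.48 , -0.323,  0.124]))]
button_jar [(0.69, array([ 0.472, -0.391,  0.004])), (0.47, array([ 0.596, -0.248,  0.006]))]
```

```bash
python3 -m handwheel '[0.005,-0.01,-0.25,0,0,0,1,0,0,-0.25,0,0,0,1,0,0,-0.25,0,0,0,1,0,0,-0.13,0,0,0,1,0,0,-0.04,0,0,0,1]'
python3 -m handwheel '[0,0,-0.015,0,0,0,1,0,0,0,0,0,0,1]'
python3 -m handwheel '[0,0,-0.015,0,0,0,1,0,0,0,0,0,0,1]'
python3 -m handwheel '[0,0,-0.01,0,0,0,1,0,0,0,0,0,0,1]'
```

```text
time_s: 48.65
ee_pos: [0.4802, -0.3237, 0.0862]
ee_rot: [-0.002, 0.77, 0.639, -0.0]
wrist_force: [-0.2, -0.7, -1.3]
grip_width: 0.0562
finger_force: 47.6
time_s: 48.85
ee_pos: [0.482, -0.3253, 0.0871]
ee_rot: [0.001, 0.77, 0.639, 0.0]
wrist_force: [0.0, 0.0, -0.9]
grip_width: 0.0562
finger_force: 47.6
time_s: 49.05
ee_pos: [0.4818, -0.3254, 0.0854]
ee_rot: [0.001, 0.77, 0.638, 0.0]
wrist_force: [-0.6, -0.1, -2.1]
grip_width: 0.0559
finger_force: 47.6
time_s: 49.25
ee_pos: [0.4814, -0.325, 0.0836]
ee_rot: [0.0, 0.77, 0.638, 0.0]
wrist_force: [0.2, 0.5, -1.3]
grip_width: 0.0559
finger_force: 47.6
```

Contact is about 0.4 mm below. I'll touch down, release and go for the bottle, which was set down at (.454, .3727).

```bash
python3 -m handwheel '[0,0,-0.008,0,0,0,1,0,0,0,0,0,0,1]'
python3 -m handwheel '[0,0,0,0,0,0,0,0,0,0,0,0,0,0,0,0,0,0,0,0,0,0,0,0,0,0,0,0]'
python3 -m handwheel '[0,0,0.1,0,0,0,0,0,0,0.25,0,0,0,0,0,0,0.3,0,0,0,0,0,0,0.3,0,0,0,0,0,0,0.2,0,0,0,0]'
python3 -m handwheel '[-0.015,0.38,0,0,0,0,0,-0.015,0.38,0,0,0,0,0,-0.015,0.38,0,0,0,0,0,-0.015,0.38,0,0,0,0,0,-0.015,0.38,0,0,0,0,0]' >/dev/null
python3 -m handwheel '[-0.015,0.38,0,0,0,0,0,-0.015,0.38,0,0,0,0,0,-0.015,0.38,0,0,0,0,0,-0.015,0.38,0,0,0,0,0,-0.015,0.38,0,0,0,0,0]' >/dev/null
python3 -m handwheel '[-0.015,0.38,0,0,0,0,0,-0.015,0.38,0,0,0,0,0,-0.015,0.38,0,0,0,0,0,-0.015,0.38,0,0,0,0,0,-0.015,0.38,0,0,0,0,0]' >/dev/null
python3 -m handwheel '[0,0.12,0,0,0,0,0,0,0,0,0,0,0,0,0,0,0,0,0,0,0,0,0,0,0,0,0,0]'
```

```text
time_s: 49.45
ee_pos: [0.4813, -0.3252, 0.0832]
ee_rot: [0.0, 0.77, 0.638, -0.0]
wrist_force: [-1.7, 0.1, 3.9]
grip_width: 0.0559
finger_force: 48.0
time_s: 49.85
ee_pos: [0.4814, -0.325, 0.0823]
ee_rot: [-0.0, 0.77, 0.638, 0.0]
wrist_force: [0.2, -0.1, -0.6]
grip_width: 0.0856
finger_force: 0.0
time_s: 50.35
ee_pos: [0.4822, -0.3256, 0.2241]
ee_rot: [0.002, 0.77, 0.638, 0.0]
wrist_force: [0.9, -0.6, 0.6]
grip_width: 0.0849
finger_force: 0.0
time_s: 52.25
ee_pos: [0.4542, 0.3716, 0.2205]
ee_rot: [0.0, 0.77, 0.638, -0.001]
wrist_force: [-0.5, -0.9, -0.5]
grip_width: 0.0854
finger_force: 0.0
```

```bash
python3 -m handwheel '[0,0,-0.3,0,0,0,0,0,0,-0.3,0,0,0,0,0,0,-0.3,0,0,0,0,0,0,-0.23,0,0,0,0,0,0,-0.05,0,0,0,0]'
python3 -m handwheel '[0,0,0,0,0,0,0,0,0,0,0,0,0,0,0,0,0,0,0,0,1,0,0,0,0,0,0,1,0,0,0,0,0,0,1]' 40
python3 -m handwheel '[0,0,0,0,0,0,1,0,0,0,0,0,0,1,0,0,0,0,0,0,1]'
python3 -c "from h import *;print(st())"
python3 -m handwheel '[0,0,0.1,0,0,0,1,0,0,0.25,0,0,0,1,0,0,0.3,0,0,0,1,0,0,0.25,0,0,0,1,0,0,0.1,0,0,0,1]'
```

```text
time_s: 52.75
ee_pos: [0.4525, 0.37, 0.0759]
ee_rot: [-0.0, 0.77, 0.638, -0.004]
wrist_force: [-1.1, 0.2, 0.0]
grip_width: 0.0851
finger_force: 0.0
time_s: 53.25
ee_pos: [0.4549, 0.3741, 0.0805]
ee_rot: [-0.0, 0.77, 0.638, 0.001]
wrist_force: [-1.1, -0.8, 3.6]
grip_width: 0.051
finger_force: 40.8
time_s: 53.55
ee_pos: [0.4549, 0.3741, 0.0804]
ee_rot: [0.0, 0.77, 0.639, 0.001]
wrist_force: [-0.8, -0.9, 4.6]
grip_width: 0.0511
finger_force: 41.0
(array([0.45491414, 0.37405192, 0.08044868]), np.float64(79.37214617405242), np.float64(-10.628053256175704), array([ 0.00216521,  0.00150806, -0.99999652]))
time_s: 54.05
ee_pos: [0.4557, 0.3745, 0.2029]
ee_rot: [0.0, 0.77, 0.639, 0.003]
wrist_force: [-0.1, 0.4, -0.9]
grip_width: 0.0508
finger_force: 42.2
```

```bash
python3 -m handwheel '[0.0197,-0.16,0,0,0,0,1,0.0197,-0.3,0,0,0,0,1,0.0197,-0.32,0,0,0,0,1,0.0197,-0.32,0,0,0,0,1,0.0197,-0.32,0,0,0,0,1]' >/dev/null
python3 -m handwheel '[0.0197,-0.32,0,0,0,0,1,0.0197,-0.32,0,0,0,0,1,0.0197,-0.32,0,0,0,0,1,0.0197,-0.32,0,0,0,0,1,0.0197,-0.32,0,0,0,0,1]' >/dev/null
python3 -m handwheel '[0.0197,-0.32,0,0,0,0,1,0.0197,-0.32,0,0,0,0,1,0.0197,-0.32,0,0,0,0,1,0.0197,-0.32,0,0,0,0,1,0.0197,-0.32,0,0,0,0,1]' >/dev/null
python3 -m handwheel '[0.0197,-0.3,0,0,0,0,1,0.0197,-0.2,0,0,0,0,1,0.0197,-0.15,0,0,0,0,1,0,0,0,0,0,0,1,0,0,0,0,0,0,1]'
python3 -m handwheel '[0,0,-0.25,0,0,0,1,0,0,-0.25,0,0,0,1,0,0,-0.25,0,0,0,1,0,0,-0.13,0,0,0,1,0,0,-0.04,0,0,0,1]'
python3 -m handwheel '[0,0,-0.015,0,0,0,1,0,0,0,0,0,0,1]'
python3 -m handwheel '[0,0,-0.01,0,0,0,1,0,0,0,0,0,0,1]'
```

```text
time_s: 56.05
ee_pos: [0.4958, -0.2584, 0.1978]
ee_rot: [-0.001, 0.77, 0.638, -0.0]
wrist_force: [0.5, -0.4, -0.9]
grip_width: 0.0508
finger_force: 42.1
time_s: 56.55
ee_pos: [0.495, -0.2563, 0.0863]
ee_rot: [-0.003, 0.769, 0.639, -0.001]
wrist_force: [0.2, 0.4, -0.8]
grip_width: 0.0509
finger_force: 42.1
time_s: 56.75
ee_pos: [0.4974, -0.2586, 0.0872]
ee_rot: [0.0, 0.769, 0.639, 0.0]
wrist_force: [-0.6, -0.7, -0.8]
grip_width: 0.0509
finger_force: 42.1
time_s: 56.95
ee_pos: [0.4974, -0.2592, 0.0863]
ee_rot: [0.001, 0.77, 0.638, 0.0]
wrist_force: [0.8, 0.8, -1.4]
grip_width: 0.0506
finger_force: 42.1
```

```bash
python3 -m handwheel '[0,0,-0.018,0,0,0,1,0,0,0,0,0,0,1]'
python3 -m handwheel '[0,0,-0.007,0,0,0,1,0,0,0,0,0,0,1]'
python3 -m handwheel '[0,0,-0.005,0,0,0,1,0,0,0,0,0,0,1]'
```

```text
time_s: 57.15
ee_pos: [0.4972, -0.2592, 0.0836]
ee_rot: [0.0, 0.77, 0.638, 0.0]
wrist_force: [0.1, 0.5, -0.9]
grip_width: 0.0508
finger_force: 42.2
time_s: 57.35
ee_pos: [0.4971, -0.2593, 0.0835]
ee_rot: [0.001, 0.77, 0.638, 0.0]
wrist_force: [-1.9, 1.6, 6.0]
grip_width: 0.051
finger_force: 42.7
time_s: 57.55
ee_pos: [0.4971, -0.2594, 0.0834]
ee_rot: [0.001, 0.77, 0.638, 0.0]
wrist_force: [-2.9, 1.3, 10.2]
grip_width: 0.051
finger_force: 43.1
```

Contact. I'll release, retract and check.

```bash
python3 -m handwheel '[0,0,0,0,0,0,0,0,0,0,0,0,0,0,0,0,0,0,0,0,0,0,0,0,0,0,0,0]'
python3 -m handwheel '[0,0,0.1,0,0,0,0,0,0,0.25,0,0,0,0,0,0,0.3,0,0,0,0,0,0,0.3,0,0,0,0,0,0,0.3,0,0,0,0]'
python3 -m handwheel '[-0.1,0.3,0,0,0,0,0,-0.1,0.35,0,0,0,0,0,-0.1,0.35,0,0,0,0,0,0,0,0,0,0,0,0,0,0,0,0,0,0,0]'
python3 - <<'E'
from h import *
for c in ['side','top']:
  d=robot.get_image(c); cv2.imwrite(f'pics/{c}5.png',d['image'][:,:,::-1])
  for l in ['glue_bottle','square_tin','button_jar','bobbin_box','thread_spool','tape_measure']: print(c,l,[(round(r['confidence'],2),np.round(r['position'],3)) for r in robot.spot_point(l,c)])
E
```

```text
time_s: 57.95
ee_pos: [0.4968, -0.259, 0.0816]
ee_rot: [-0.0, 0.77, 0.638, -0.0]
wrist_force: [0.4, 1.0, -0.8]
grip_width: 0.0855
finger_force: 0.0
time_s: 58.45
ee_pos: [0.4967, -0.2588, 0.2339]
ee_rot: [0.0, 0.77, 0.638, 0.0]
wrist_force: [1.1, -0.2, -0.2]
grip_width: 0.0851
finger_force: 0.0
time_s: 58.95
ee_pos: [0.4608, -0.1384, 0.2328]
ee_rot: [0.001, 0.769, 0.639, 0.0]
wrist_force: [0.1, 0.1, 0.0]
grip_width: 0.0858
finger_force: 0.0
side glue_bottle [(0.57, array([ 0.497, -0.26 ,  0.007]))]
side square_tin [(0.85, array([ 0.478, -0.323,  0.007]))]
side button_jar [(0.7, array([ 0.476, -0.388,  0.001]))]
side bobbin_box [(0.76, array([0.548, 0.012, 0.001]))]
side thread_spool [(0.61, array([ 0.596, -0.25 ,  0.007]))]
side tape_measure [(0.84, array([0.578, 0.394, 0.001]))]
top glue_bottle []
top square_tin []
top button_jar []
top bobbin_box [(0.9, array([ 0.301, -0.281, -0.001])), (0.86, array([0.552, 0.01 , 0.006]))]
top thread_spool [(0.7, array([0.551, 0.009, 0.004]))]
top tape_measure [(0.94, array([ 0.573,  0.394, -0.002]))]
```

View pics/top5.png

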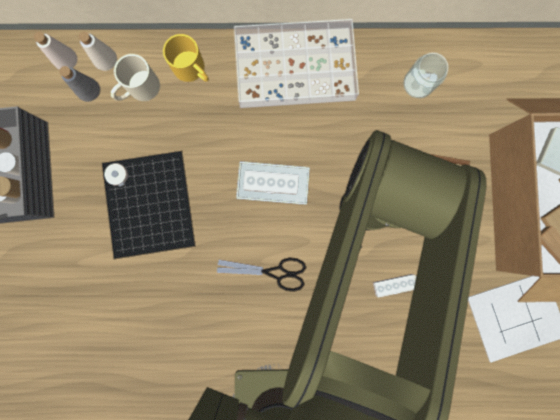

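View pics/side5.png

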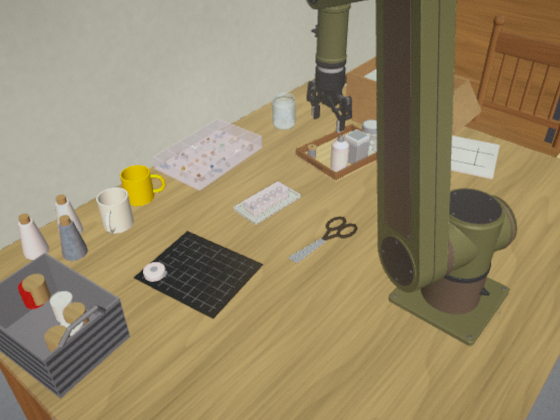

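The top view shows the box in the work tray (273,183). The side view shows the bottle (340,153), tin (357,146) and jar (371,133) upright on their spots, with the arm clear of everything.

```bash
python3 -c "from rig import robot;print(robot.hand_in())"
```

```text
the job is handed in; nothing more can be done
None
```

I handed the job in: the bobbin box lies in the work tray, and the jar, tin and bottle stand back on their spots (within about 5 mm by the side camera); the spool and tape measure were not moved. The hand-in returned no verdict.

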